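Refit the amber safelight glass and screw down its retaining ring

ROBOT

A 7-joint arm with a two-finger parallel gripper is mounted at the origin on the work surface. World frame = base frame: x ahead of the robot, y to its left, z up, the work surface at z = 0. Lengths are in m, angles in rad, forces in N, time in s.
With the tool pointing down it reaches from about 0.4 to 0.85 m from the base axis. Payload 10.4 kg.
Tool frame: the origin (TCP) lies midway between the tips of the shut fingers; the grasp point (between the pads) lies 19 mm behind it; z points along the fingers, y is the line along which they close (so a half turn about z gives the same grasp; the last joint's range is limited). The gripper opens to 85 mm and grips with 20 to 120 N. Pads are 22 mm wide; open, the fingers measure 114 mm over their backs; the gripper's body (76 mm by 85 mm) begins 54 mm behind the grasp point. The pads swing forward as they close: fully open they stand 13 mm farther back than shut.
Start: joints at [-1.263, 0.332, -0.065, 1.46, 0.022, 1.35, -0.088], TCP at [0.203, 0.591, 0.231] pointing down, gripper open.
Joint ranges: [-2.6, 2.6], [-0.5, 2.12], [-1.47, 1.34], [0.16, 2.42], [-1.27, 4.41], [0.06, 2.06], [-2.6, 2.6]. Speed limits (rad/s): [2.22, 2.22, 2.79, 2.79, 3.14, 3.14, 3.14].

INTERFACE

Orientations are given as a unit quaternion [x, y, z, w].
In Python, from workcell import get_obs, camera, camera_params, hand_in gives the robot as it stands.
- The arm moves only by the tool carry_out, never from a script. Its argument "commands" is a list that holds one entry, the list of rows, each a list of 6 numbers: the shift along the tool's x, y, z in units of 40 mm (1.0 is 40 mm), then the turn, a rotation vector about the tool's x, y, z in units of 6 degrees (1.0 is 6 degrees). In form: [[[x, y, z, ax, ay, az], ...]]. A call has 1 to 20 rows; each row shifts and turns the commanded pose from where the row before left it, along the tool's axes as they then stand; what a row does not reach is not made up. A row lasts 1/12 s, in which the tool goes at most 41.7 mm and 7.16 degrees, less where a joint would pass 70% of its speed; a pose out of reach is approached as far as the arm can. A call is refused whole if a number of a shift passes 1 or a number of a turn 1, either way. A call with a gripper value outside its range is refused whole. "hand" is the closure, from -1 (fully open) to 1 (shut), set as the call begins (left out, the last holds). The fingers move at their own pace and stop on an object; "force" is the grip in N (left out, the last holds). Time passes only in rows, so rows that do not move let the fingers close. It gives the time, the measured TCP pose, the force, the opening and the grip force at its end, in the units of the state.
- get_obs(): the state, without advancing time (a new reading comes with each control period).
- camera(name): name is "side" or "top"; returns the picture (400x640x3 uint8, red, green, blue); there is no depth.
- camera_params(name): a dict with "mtx" (3x3 intrinsics, pixels), "R" (3x3) and "t" (3): a world point X has camera coordinates R X + t. Camera axes: x right, y down, z forward; pixel columns grow to the right and rows downward; lengths in m; the calibration is good to about 2 mm. A picture is of the moment at which its call begins. camera_params takes no time and is no camera call.
- hand_in(): hands the job in; it is judged then, once.
The state is a dict: "clock": time; "joint_pos": joint angles; "joint_velocities": joint speeds; "tau": joint torques, N m; "position": TCP position; "ee_rot": TCP orientation; "ft_force": force on the tool from outside, world axes, zero at the start; "torque": the same for the moment, N m; "grip_width": opening from 0.0 (shut) to 1.0 (fully open); "grasp_force": force on a finger pad.
Only numpy, scipy, OpenCV 4.12 (cv2) and the standard library are available. Lean on these libraries where they do the work, as an engineer would, in place of code of your own. Each camera call takes 0.05 s, during which the arm holds its last target. There are 200 camera calls.

TASK

Refit the darkroom safelight: set the amber bullseye glass, flange down, into the round neck of the grey lamp head so that it sits fully home, then put the black threaded retaining ring over it and screw it down clockwise until it is snug and holds the glass firmly by itself. Use a light hand, as glass that is forced or struck will crack, leave the clear spare glass and everything else on the bench where it is, and let go when done.

Things in the scene. Friction and masses are not known exactly. Their poses are not given: they have to be found in the camera images.
- lamp: Grey round lamp head, face up, fixed to the bench by a 130 x 130 x 8 mm plate. A finned drum, 100 mm in diameter, rises to 35 mm; on it stands an aluminium neck of outer diameter 45 mm with its rim at 68 mm. The open bore is 40 mm wide. Origin: centre of the underside; z up along the neck's axis.
- lamp_rim (a point): Centre of the neck's mouth, in the plane of the rim, axes as the lamp's. In the bore the glass rests on a flat white diffuser on a stiff rubber gasket (30 N per mm), shimmed differently on each lamp: 4.2 to 6.2 mm below the rim, not known in advance, so the turn at which the ring gets snug differs too.
- lamp_stud (a point): Axis of a brass thread stud, 24 mm out from the neck's axis, 6 mm below the rim. Three studs, 5 mm thick, stand on the neck at 0, 120 and 240 degrees from the lamp's x axis (this one at 0) and reach 27.5 mm from the axis; white bars lie on the drum under them.
- amber_glass: Amber bullseye glass, 50 g: flange 38 mm in diameter and 9 mm thick (lowest 1.5 mm: 35 mm), above it a boss of 24 mm diameter, top at 29 mm. Origin: centre of the flange's underside, z up. It stands flange down on a 3 mm cork mat beside the clear one (places may be swapped). Seated, the flange stands 2.8 to 4.8 mm above the rim.
- ring: Black knurled retaining ring, 80 g, standing open side down: outer diameter 64 mm, 22 mm tall, passes the neck with 2 mm to spare all round; the top plate has a 30 mm hole for the boss, and its underside, 18 mm above the origin, bears on the flange. Origin: centre of the lower edge, z up. The three-start thread inside is self-locking; clockwise from above tightens.
- ring_mark (a point): One of three white bars on the ring's top, at -20, 100 and 220 degrees from its x axis (this one at -20, 24.5 mm from the ring's axis). Each marks an upright slot, open below, reaching 20 degrees counter-clockwise and 30 clockwise of the bar, for a stud. Studs in slots, the ring drops until its lower edge is 13 mm below the rim; standing on the studs it stops 9 mm higher.
- ring_top (a point): Centre of the ring's hole, level with its top, 22 mm above the origin. Turned clockwise from bars over studs it winds down from 0.35 rad on, 4.7 mm per rad, lies on the glass, turns about 0.3 rad freely, then (0.7 to 1.25 rad, by shim) the thread takes up and draws the hand down by several N: 0.1 rad more is snug (15 to 25 N on the glass), 0.25 too much (40 N cracks it). Stop at 1.4.
- clear_glass: Clear spare glass of the same shape, on the same cork mat, centres about 110 mm apart. Leave it.
- red_pot: Ink pot with red lid, 60 mm diameter, 60 mm tall, origin at centre of underside. Leave it.
- blue_pot: Ink pot with blue lid, 72 mm diameter, 85 mm tall, origin at centre of underside. Leave it.
- yellow_pot: Small ink pot with yellow lid, 52 mm diameter, 50 mm tall, origin at centre of underside. Leave it.
- squeegee: Wooden squeegee with green blade, 220 mm long along its y, 39 mm wide, 35 mm tall, origin at centre of underside. Leave it.
- tape: Roll of yellow tape lying flat, 90 mm outer diameter, 24 mm tall, origin at centre of underside. Leave it.
- spatula: Ink spatula, 200 mm long along its x, lying flat. Leave it.
Mind the look-alikes: they are no part of the job. Of the things like the amber_glass, leave any that is yellow; of the rest the smaller one is meant.

How it is judged:
On the way, in this order (a step that is already met when the one before it is completed fails the run):
1. the amber glass sits fully home in the neck, level and let go (horizontal distance between amber_glass and lamp_rim below 0.0025 m and z of amber_glass in the frame of lamp_rim below -0.0034 m and angle between amber_glass's own z axis and vertical below 0.07 rad and contact force between the fingers and amber_glass below 0.05 N), for 0.2 s.
2. the ring is over the neck with its thread started (horizontal distance between amber_glass and lamp_rim below 0.0025 m and z of amber_glass in the frame of lamp_rim below -0.0034 m and angle between each of amber_glass, ring's own z axis and vertical below 0.07 rad and horizontal distance between ring and lamp_rim below 0.004 m and z of ring in the frame of lamp_rim below -0.01 m), for 0.1 s.
At the end, for the whole second after the job is handed in: Amber glass in the neck: within 2.5 mm of its axis, level within 4 degrees, underside over 3.4 mm below the rim. Ring on the neck, within 4 mm of its axis, level within 4 degrees, lower edge over 11.5 mm below the rim, at rest, pressing on the glass by itself with over 4 N (horizontal distance between amber_glass and lamp_rim below 0.0025 m and z of amber_glass in the frame of lamp_rim below -0.0034 m and angle between each of amber_glass, ring's own z axis and vertical below 0.07 rad and horizontal distance between ring and lamp_rim below 0.004 m and z of ring in the frame of lamp_rim below -0.0115 m and contact force between ring and amber_glass above 4 N and linear speed of ring below 0.01 m/s and angular speed of ring below 0.05 rad/s); the robot touches nothing.
It fails at once if the glass is forced or struck: more than 40 N between amber glass and lamp or between ring and glass (contact force between amber_glass and lamp above 40 N or contact force between ring and amber_glass above 40 N).
It fails at once if a bystander (clear spare glass, pots, squeegee, tape, spatula) is moved by more than 30 mm (distance of any of clear_glass, red_pot, blue_pot, yellow_pot, squeegee, tape, spatula from where it was at the start of the episode above 0.03 m).
It also fails if it takes over 72 s, if anything falls off the work surface, if the arm or the gripper's body presses on something with over 40 N, if the wrist force passes 120 N, or if a joint passes its speed limit or range.

## Working session

There is one attempt and no reset: what is moved stays moved. The work goes in short steps, Python scripts to look and compute and a tool call to move; the robot and the scene stay as the last step left them, time stands still between calls to the robot, and variables do not carry over. Pictures are saved under pics/ and viewed, at most 10 in all, crops included, and the job is handed in when it is done.

Besides the shell and the picture viewer there is one more tool, called as a command line: name --argument value ..., lists and objects as JSON in quotes. carry_out: Moves the arm, as the interface text tells. Its arguments: {"type":"object","properties":{"commands":{"type":"array"},"hand":{"type":"number"},"force":{"type":"number"}},"required":["commands"]}

```bash
mkdir -p pics; python3 - <<'E'
from workcell import *
import cv2,numpy as np
for n in("top","side"):
    im=camera(n); cv2.imwrite(f"pics/{n}0.png",im[...,::-1]); p=camera_params(n); print(n,np.round(p["mtx"],1).tolist(),np.round(p["R"],4).tolist(),np.round(p["t"],4).tolist())
print(get_obs())
E
```

```text
top [[361.1, 0.0, 316.6], [0.0, 361.1, 201.0], [0.0, 0.0, 1.0]] [[-0.0174, -0.9998, -0.001], [-0.995, 0.0174, -0.098], [0.098, -0.0007, -0.9952]] [0.0594, 0.5988, 1.1636]
side [[386.6, 0.0, 314.2], [0.0, 386.6, 203.2], [0.0, 0.0, 1.0]] [[-0.9586, -0.2842, 0.0164], [-0.1519, 0.4617, -0.874], [0.2408, -0.8403, -0.4857]] [0.5752, 0.1222, 1.0659]
{'clock': 0.1, 'joint_pos': array([-1.26258422,  0.33280554, -0.06471993,  1.46084661,  0.021605  ,
        1.34990389, -0.08849318]), 'joint_velocities': array([-0.00124287, -0.00210802, -0.00021714, -0.00255119,  0.00220955,
        0.00162377,  0.00139987]), 'tau': array([ 1.81786880e-03, -6.26739407e+01,  4.92426369e-02, -3.92426670e+01,
        1.63594022e-02,  6.85071063e-03, -1.20019050e-05]), 'position': array([0.20289189, 0.59079913, 0.23060262]), 'ee_rot': array([ 1.64630261e-01,  9.86355147e-01, -6.29137570e-04, -7.68488100e-05]), 'ft_force': array([1.31145609, 0.88923601, 0.31785972]), 'torque': array([-0.00897261, -0.02362919, -0.00537677]), 'grasp_force': 0.0, 'grip_width': 1.002858545325383}
```

View pics/top0.png

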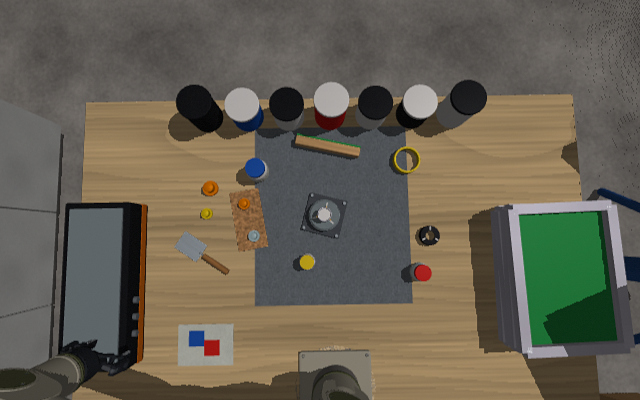

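View pics/side0.png

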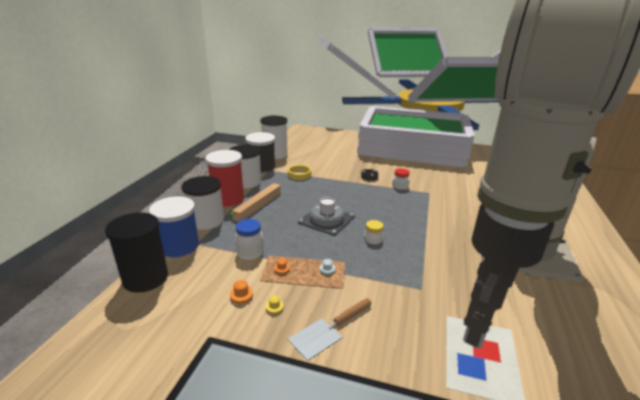

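The top view shows the lamp at (324,214), the ring at (429,236), and the cork mat carrying an orange glass at (243,203) and a clear one at (253,236).

Things that could be taken for the amber glass:
- the orange glass on the mat at (243,203)
- a larger orange one off the mat at (210,188)
- a yellow one at (207,213)
- the clear one at (253,236)

By the description it is the smaller orange one on the mat. I'll check that in a crop and take measurements.

```bash
cat > h.py <<'E'
from workcell import *
import cv2,numpy as np
P={n:camera_params(n) for n in("top","side")}
def ray(n,uv):
    p=P[n]; R=np.array(p["R"]); t=np.array(p["t"])
    d=R.T@np.linalg.solve(np.array(p["mtx"]),[uv[0],uv[1],1.]); return -R.T@t,d
def plane(n,uv,z):
    c,d=ray(n,uv); return c+d*(z-c[2])/d[2]
def proj(n,X):
    p=P[n]; q=np.array(p["mtx"])@(np.array(p["R"])@np.array(X)+np.array(p["t"])); return q[:2]/q[2]
def tri(u1,u2):
    c1,d1=ray("top",u1);c2,d2=ray("side",u2)
    s=np.linalg.lstsq(np.c_[d1,-d2],c2-c1,rcond=None)[0]; a=c1+s[0]*d1;b=c2+s[1]*d2
    return (a+b)/2,np.linalg.norm(a-b)
def comps(m,amin=8):
    n,l,s,c=cv2.connectedComponentsWithStats(m.astype(np.uint8)); return [(int(s[i,4]),c[i],s[i,:4].tolist()) for i in range(1,n) if s[i,4]>=amin]
E
python3 - <<'E'
from h import *
T=cv2.imread("pics/top0.png");S=cv2.imread("pics/side0.png")
def crop(I,x,y,w,h,W,H): return cv2.resize(I[y:y+h,x:x+w],(W,H),interpolation=cv2.INTER_CUBIC)
a=crop(T,195,175,80,80,400,400);b=crop(T,300,190,50,50,400,400)
c=crop(T,412,219,34,34,200,200);d=crop(S,225,250,120,70,342,200);e=crop(S,295,160,90,70,258,200)
cv2.imwrite("pics/c0.png",np.vstack([np.hstack([a,b]),np.hstack([c,d,e])]))
for n,I in(("top",T),("side",S)):
    h=cv2.cvtColor(I,cv2.COLOR_BGR2HSV); print(n)
    for nm,lo,hi in(("orange",(5,200,150),(17,255,255)),("yellow",(22,150,120),(35,255,255)),("white",(0,0,185),(180,40,255))):
        for k in comps(cv2.inRange(h,lo,hi)>0,6):
            if 190<k[1][0]<450 and 130<k[1][1]<320: print(nm,k[0],np.round(k[1],1),k[2],np.round(plane(n,k[1],.02),3))
E
```

```text
top
orange 143 [209.6 187.4] [203, 181, 15, 14] [0.653 0.406 0.02 ]
orange 85 [243.6 203. ] [239, 198, 11, 11] [0.598 0.292 0.02 ]
yellow 145 [406.7 159.6] [394, 147, 27, 26] [ 0.735 -0.257  0.02 ]
yellow 101 [206.4 213.1] [201, 208, 12, 11] [0.567 0.415 0.02 ]
yellow 159 [306.4 261.9] [300, 255, 14, 15] [0.401 0.086 0.02 ]
white 7 [328.6 215. ] [327, 212, 3, 7] [0.553 0.01  0.02 ]
side
yellow 159 [298.9 172.1] [289, 166, 21, 13] [ 0.73  -0.237  0.02 ]
yellow 131 [374.1 225.9] [367, 221, 15, 11] [0.406 0.048 0.02 ]
yellow 200 [274.1 305. ] [267, 296, 16, 17] [0.562 0.431 0.02 ]
white 235 [259.5 136.6] [246, 132, 29, 10] [ 1.023 -0.548  0.02 ]
white 368 [222.8 156.1] [206, 150, 35, 13] [ 1.068 -0.285  0.02 ]
white 56 [327.  201.3] [321, 199, 13, 6] [ 0.573 -0.051  0.02 ]
white 32 [327.1 261.3] [324, 259, 8, 5] [0.493 0.249 0.02 ]
white 12 [320.9 266.7] [320, 265, 3, 5] [0.502 0.275 0.02 ]
white 10 [333.1 267.5] [332, 265, 3, 6] [0.473 0.269 0.02 ]
```

View pics/c0.png

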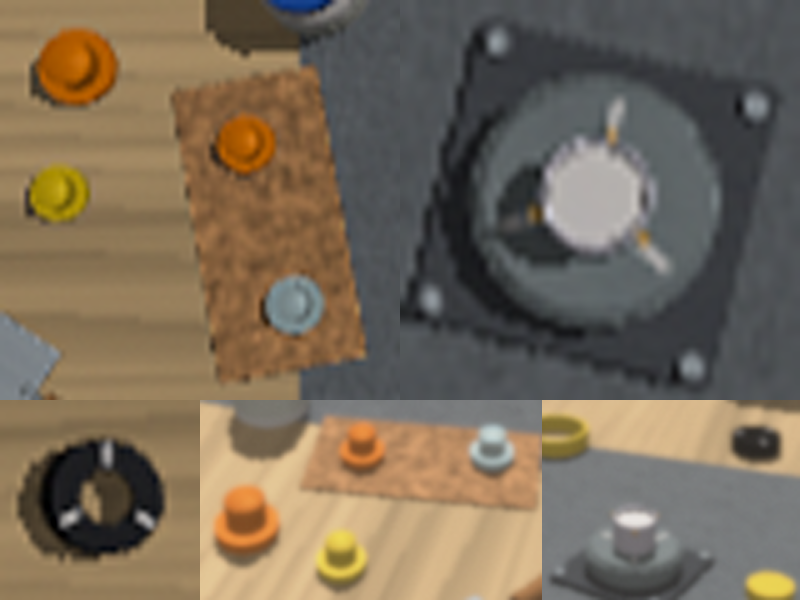

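The crop confirms it: the amber glass is the small orange one on the mat at (243.6,203). The orange one at (210,188) is clearly bigger, the yellow one is off the mat, and the clear one is at (253,236). The lamp neck is at about (324.6,214.4) with three white bars, and the ring bars are near (430,228), (424,239) and (437,239).

```bash
python3 - <<'E'
from h import *
T=cv2.imread("pics/top0.png");S=cv2.imread("pics/side0.png")
def up(I,x,y,w,h,k=8):
    M=np.float32([[k,0,-k*x+(k-1)/2],[0,k,-k*y+(k-1)/2]]); return cv2.warpAffine(I,M,(w*k,h*k),flags=cv2.INTER_CUBIC)
def cs(mask,x,y,amin,k=8): return [(a/64,(c-(k-1)/2)/k+[x,y]) for a,c,b in comps(mask>0,amin*64)]
ln=lambda n,lst,z:[print(n,round(a,1),np.round(c,2),np.round(plane("top",c,z),4)) for a,c in lst]
h=cv2.cvtColor(up(T,232,190,25,25),cv2.COLOR_BGR2HSV); 
m=cv2.inRange(h,(3,215,90),(17,255,255)); ln("amber",cs(m,232,190,40),.009)
g=up(T,300,190,50,50); v=g.max(2); 
ln("bolts/neck/bars",cs(v>125,300,190,2),.009)
print("neck"); ln("n",cs(v>140,300,190,30),.067)
r=up(T,412,219,34,34); vr=r.max(2)
ring=cs(vr<60,412,219,50); ln("ringdark",ring,.020)
x0=cs((vr>130)&(cv2.cvtColor(r,cv2.COLOR_BGR2HSV)[...,1]<60),412,219,1); ln("bars",x0,.022)
cn,_=cv2.findContours((vr<60).astype(np.uint8),0,1); c=max(cn,key=cv2.contourArea); c=cv2.convexHull(c); e=cv2.fitEllipse(c)
q=(np.array(e[0])-3.5)/8+[412,219]; print("ring hull",q,np.array(e[1])/8,plane("top",q,.02))
# lamp bars and neck by hand crop readings
for u in((327.1,204),(313.8,217.8),(331.9,221.5)): print("lampbar",plane("top",u,.037))
print("rim hand",plane("top",(324.6,214.4),.068), "side rim",plane("side",(327.6,202.2),.068))
for X in((.598,.292,.012),(.55,.02,.068)): print(proj("side",X))
E
```

```text
amber 98.9 [243.74 203.48] [0.5976 0.2938 0.009 ]
bolts/neck/bars 2.9 [311.61 194.78] [0.623  0.0654 0.009 ]
bolts/neck/bars 4.2 [344.01 202.75] [ 0.5942 -0.043   0.009 ]
bolts/neck/bars 164.2 [324.62 213.89] [0.5579 0.0228 0.009 ]
bolts/neck/bars 3.2 [303.49 226.99] [0.5153 0.0942 0.009 ]
bolts/neck/bars 3.9 [336.01 235.25] [ 0.486  -0.0137  0.009 ]
neck
n 125.2 [323.6 214. ] [0.554  0.0274 0.067 ]
ringdark 239.3 [428.07 235.25] [ 0.4807 -0.3167  0.02  ]
bars 3.2 [429.79 227.64] [ 0.5056 -0.3229  0.022 ]
bars 3.8 [423.38 238.57] [ 0.4701 -0.3001  0.022 ]
bars 3.6 [436.25 238.9 ] [ 0.4683 -0.3424  0.022 ]
ring hull [428.31927872 235.21686363] [20.0182457  21.49732018] [ 0.4807807  -0.31749786  0.02      ]
lampbar [0.58844341 0.01467968 0.037     ]
lampbar [0.54393828 0.05904798 0.037     ]
lampbar [5.30828468e-01 1.75690355e-04 3.70000000e-02]
rim hand [0.55256042 0.02423525 0.068     ] side rim [0.54905756 0.03814417 0.068     ]
[281.64400301 266.01325602]
[328.85180346 199.34590414]
```

Lamp axis ≈ (0.5545, 0.0257) with yaw −15° mod 120. The bolts, bars and neck agree on this, and the bolt spacing matches the plate. Ring ≈ (0.4813, −0.3218) with bars at −2.5° mod 120; their radius comes out at about 24.5 mm, as given. Amber ≈ (0.598, 0.294). All are within reach, so I'm moving over the amber glass.

carry_out --commands '[[[-0.65, -0.21, 0, 0, 0, 0], [-0.65, -0.21, 0, 0, 0, 0], [-0.65, -0.21, 0, 0, 0, 0], [-0.65, -0.21, 0, 0, 0, 0], [-0.65, -0.21, 0, 0, 0, 0], [-0.65, -0.21, 0, 0, 0, 0], [-0.65, -0.21, 0, 0, 0, 0], [-0.65, -0.21, 0, 0, 0, 0], [-0.65, -0.21, 0, 0, 0, 0], [-0.65, -0.21, 0, 0, 0, 0], [-0.65, -0.21, 0.1, 0, 0, 0], [-0.65, -0.21, 0.2, 0, 0, 0], [-0.65, -0.21, 0.3, 0, 0, 0], [-0.65, -0.21, 0.4, 0, 0, 0], [-0.65, -0.21, 0.4, 0, 0, 0], [-0.65, -0.21, 0.4, 0, 0, 0], [-0.65, -0.21, 0.4, 0, 0, 0], [-0.65, -0.21, 0.4, 0, 0, 0], [0, 0, 0.3, 0, 0, 0], [0, 0, 0, 0, 0, 0]]]'

```text
clock: 1.77
position: [0.596, 0.2934, 0.1116]
ee_rot: [0.166, 0.986, -0.002, -0.002]
ft_force: [-0.2, 0.3, 0.3]
grip_width: 0.999
grasp_force: 0.0
```

```bash
cat >> h.py <<'E'
from scipy.spatial.transform import Rotation as Ro
def go(X):
    o=get_obs(); R=Ro.from_quat(o["ee_rot"]).as_matrix(); d=np.array(X)-o["position"]
    print("t",round(o["clock"],2),"pos",np.round(o["position"],4),"yaw_y",round(np.degrees(np.arctan2(R[1,1],R[0,1])),1),"tilt",round(np.degrees(np.arccos(-R[2,2])),2),"units",np.round(R.T@d/.04,3),"j7",round(o["joint_pos"][6],2),"F",np.round(o["ft_force"],1),"w",round(o["grip_width"],3))
E
python3 -c "
from h import *
go((.598,.294,.015))
print(plane('top',(256,168),.085))"
```

```text
t 1.77 pos [0.596  0.2934 0.1116] yaw_y 70.9 tilt 0.31 units [-0.049  0.041  2.416] j7 0.77 F [-0.2  0.3  0.3] w 0.999
[0.70294671 0.23970802 0.085     ]
```

carry_out --commands '[[[-0.05, 0.04, 0.4, 0, 0, 0], [0, 0, 0.5, 0, 0, 0], [0, 0, 0.5, 0, 0, 0], [0, 0, 0.4, 0, 0, 0], [0, 0, 0.3, 0, 0, 0], [0, 0, 0.2, 0, 0, 0], [0, 0, 0.1, 0, 0, 0], [0, 0, 0, 0, 0, 0]]]'

```text
clock: 2.43
position: [0.5985, 0.2974, 0.019]
ee_rot: [0.164, 0.986, -0.0, -0.0]
ft_force: [0.0, 0.3, -0.3]
grip_width: 1.001
grasp_force: 0.0
```

carry_out --commands '[[[0, 0, 0, 0, 0, 0], [0, 0, 0, 0, 0, 0], [0, 0, 0, 0, 0, 0], [0, 0, 0, 0, 0, 0], [0, 0, 0, 0, 0, 0], [0, 0, 0, 0, 0, 0], [0, 0, 0, 0, 0, 0], [0, 0, 0, 0, 0, 0], [0, 0, 0, 0, 0, 0], [0, 0, 0, 0, 0, 0]]]' --hand 1 --force 20

```text
clock: 3.27
position: [0.5991, 0.2971, 0.0198]
ee_rot: [0.165, 0.986, 0.0, 0.0]
ft_force: [-0.5, -1.3, 5.6]
grip_width: 0.266
grasp_force: 19.6
```

carry_out --commands '[[[0, 0, 0, 0, 0, 0], [0, 0, 0, 0, 0, 0], [0, 0, 0, 0, 0, 0], [0, 0, 0, 0, 0, 0], [0, 0, 0, 0, 0, 1], [0, 0, 0, 0, 0, 1], [0, 0, 0, 0, 0, 1], [0, 0, 0, 0, 0, 1], [0, 0, 0, 0, 0, 1], [0, 0, 0, 0, 0, 1], [0, 0, 0, 0, 0, 1], [0, 0, 0, 0, 0, 1], [0, 0, 0, 0, 0, 1], [0, 0, 0, 0, 0, 1], [0, 0, 0, 0, 0, 1], [0, 0, 0, 0, 0, 1], [0, 0, 0, 0, 0, 1], [0, 0, 0, 0, 0, 1], [0, 0, 0, 0, 0, 1], [0, 0, 0, 0, 0, 0]]]' --hand 0.1

```text
clock: 4.93
position: [0.5987, 0.2972, 0.0191]
ee_rot: [0.815, 0.579, -0.0, 0.0]
ft_force: [0.8, 0.1, 0.3]
grip_width: 0.447
grasp_force: 0.0
```

```bash
python3 -c "
from h import *
go((.5985,.297,.017))"
```

```text
t 4.93 pos [0.5987 0.2972 0.0191] yaw_y -19.2 tilt 0.02 units [-0.006 -0.003  0.052] j7 -0.63 F [0.8 0.1 0.3] w 0.447
```

carry_out --commands '[[[0, 0, 0.05, 0, 0, 0], [0, 0, 0, 0, 0, 0], [0, 0, 0, 0, 0, 0], [0, 0, 0, 0, 0, 0], [0, 0, 0, 0, 0, 0], [0, 0, 0, 0, 0, 0], [0, 0, 0, 0, 0, 0], [0, 0, 0, 0, 0, 0]]]' --hand 1 --force 25

```text
clock: 5.6
position: [0.5989, 0.297, 0.0173]
ee_rot: [0.814, 0.581, 0.0, -0.0]
ft_force: [0.1, 0.2, -0.7]
grip_width: 0.269
grasp_force: 24.5
```

carry_out --commands '[[[0, 0, -0.1, 0, 0, 0], [0, 0, -0.3, 0, 0, 0], [0, 0, -0.5, 0, 0, 0], [0, 0, -0.5, 0, 0, 0], [0, 0, -0.5, 0, 0, 0], [0, 0, -0.4, 0, 0, 0], [0, 0, -0.2, 0, 0, 0], [0, 0, 0, 0, 0, 0], [0, 0, 0, 0, 0, 0]]]'

```text
clock: 6.35
position: [0.5989, 0.2971, 0.1175]
ee_rot: [0.814, 0.581, 0.0, -0.0]
ft_force: [-0.1, -0.5, -1.4]
grip_width: 0.269
grasp_force: 24.6
```

```bash
python3 - <<'E'
from h import *
go((.5545,.0257,.13))
T=camera("top")[...,::-1];S=camera("side")[...,::-1]
cv2.imwrite("pics/t1.png",T);cv2.imwrite("pics/s1.png",S)
a=cv2.resize(T[165:245,195:345],(800,427),interpolation=cv2.INTER_CUBIC)
b=cv2.resize(S[150:320,220:400],(180*1,170)) 
cv2.imwrite("pics/c1.png",cv2.resize(S[200:300,225:385],(800,500),interpolation=cv2.INTER_CUBIC))
E
```

```text
t 6.35 pos [0.5989 0.2971 0.1175] yaw_y -18.9 tilt 0.03 units [-6.777  1.153 -0.317] j7 -0.66 F [-0.1 -0.5 -1.4] w 0.269
```

View pics/c1.png

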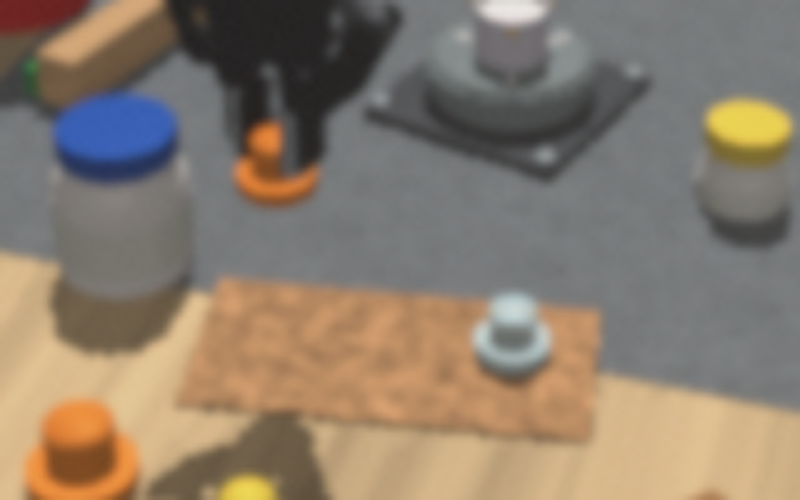

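The side crop shows the amber glass level in the fingers (flange at about (280,236)), with the clear spare undisturbed on the mat at (328,263). Next I'll move it over the lamp.

carry_out --commands '[[[-0.2, 0.03, 0, 0, 0, 0], [-0.4, 0.06, 0, 0, 0, 0], [-0.6, 0.1, 0, 0, 0, 0], [-0.6, 0.1, 0, 0, 0, 0], [-0.6, 0.1, 0, 0, 0, 0], [-0.6, 0.1, 0, 0, 0, 0], [-0.6, 0.1, 0, 0, 0, 0], [-0.6, 0.1, 0, 0, 0, 0], [-0.6, 0.1, 0, 0, 0, 0], [-0.6, 0.1, 0, 0, 0, 0], [-0.6, 0.1, 0, 0, 0, 0], [-0.4, 0.1, 0.1, 0, 0, 0], [-0.25, 0.1, 0.1, 0, 0, 0], [-0.13, 0.06, 0.1, 0, 0, 0], [0, 0, 0, 0, 0, 0], [0, 0, 0, 0, 0, 0]]]'

```text
clock: 7.78
position: [0.558, 0.025, 0.1047]
ee_rot: [0.814, 0.581, -0.0, -0.0]
ft_force: [0.0, 0.8, -0.7]
grip_width: 0.268
grasp_force: 24.6
```

```bash
python3 - <<'E'
from h import *
go((.5545,.0257,.0943))
p=get_obs()["position"]
T=camera("top")[...,::-1].copy();S=camera("side")[...,::-1].copy()
cv2.imwrite("pics/t2.png",T);cv2.imwrite("pics/s2.png",S)
cv2.imwrite("pics/c2.png",cv2.resize(S[170:240,280:380],(800,560),interpolation=cv2.INTER_CUBIC))
S0=cv2.imread("pics/side0.png")
cv2.imwrite("pics/c3.png",cv2.resize(S0[170:240,280:380],(800,560),interpolation=cv2.INTER_CUBIC))
def up(I,x,y,w,h,k=8):
    M=np.float32([[k,0,-k*x+(k-1)/2],[0,k,-k*y+(k-1)/2]]); return cv2.warpAffine(I,M,(w*k,h*k),flags=cv2.INTER_CUBIC)
g=cv2.cvtColor(up(S,300,160,60,60),cv2.COLOR_BGR2HSV); m=cv2.inRange(g,(3,170,90),(17,255,255))
for a,c,b in comps(m>0,640): print("amber side",a/64,(c-3.5)/8+[300,160],(np.array(b)/8+[300,160,0,0]).round(2))
for dz in(-.0143,-.0053): print("pred",proj("side",p+[0,0,dz]))
print("rim pred",proj("side",(.5545,.0257,.068)),"side extents",[proj("side",(.5545+s*.0191*0+s*.0225*-.9586,.0257+s*.0225*-.2842,.068)).round(2) for s in(-1,1)])
E
```

```text
t 7.78 pos [0.558  0.025  0.1047] yaw_y -18.9 tilt 0.05 units [-0.011 -0.088  0.261] j7 -0.27 F [ 0.   0.8 -0.7] w 0.268
amber side 59.671875 [324.96469953 189.59100877] [321.38 183.75  10.5   10.88]
pred [326.06152836 193.00109681]
pred [326.15773059 190.27287829]
rim pred [326.89522334 199.99127279] side extents [array([319.3 , 199.88]), array([334.49, 200.1 ])]
```

View pics/c2.png

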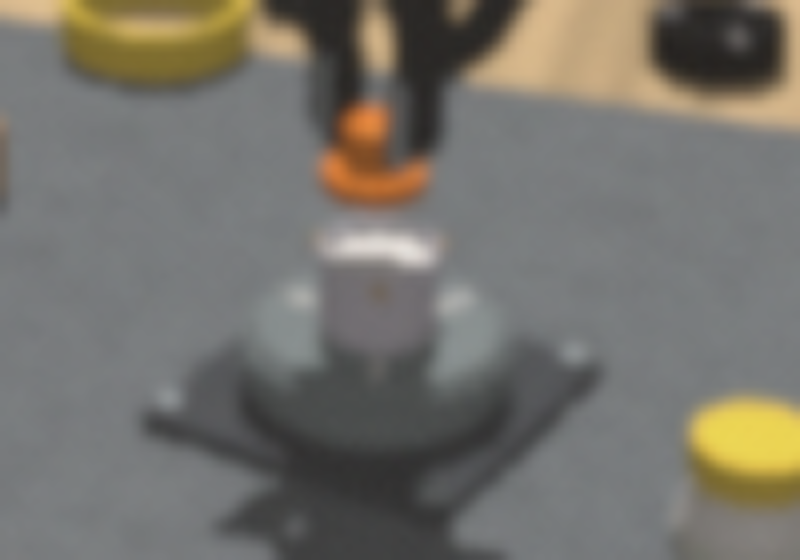

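View pics/c3.png

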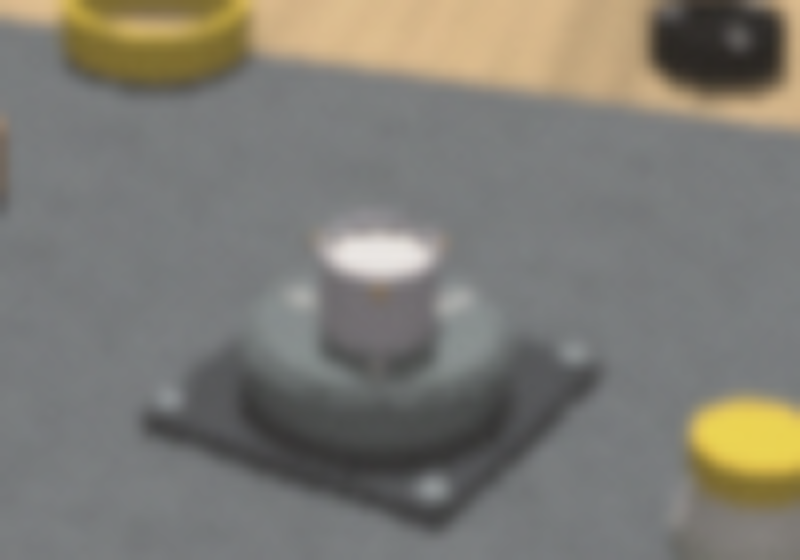

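The flange centre is at x≈326.3 and the neck centre at ≈327.0. That 0.7 px offset matches the prediction, so the lamp estimate holds. Centring and lowering to just above the rim.

carry_out --commands '[[[-0.01, -0.09, 0.1, 0, 0, 0], [0, 0, 0.15, 0, 0, 0], [0, 0, 0.1, 0, 0, 0], [0, 0, 0.05, 0, 0, 0], [0, 0, 0, 0, 0, 0], [0, 0, 0, 0, 0, 0]]]'

```text
clock: 8.38
position: [0.5546, 0.025, 0.0891]
ee_rot: [0.814, 0.581, -0.0, -0.0]
ft_force: [-0.1, -0.0, -1.0]
grip_width: 0.263
grasp_force: 24.6
```

```bash
python3 - <<'E'
from h import *
go((.5545,.0257,.0823))
E
```

```text
t 8.38 pos [0.5546 0.025  0.0891] yaw_y -19.0 tilt 0.02 units [ 0.015 -0.007  0.171] j7 -0.26 F [-0.1 -0.  -1. ] w 0.263
```

carry_out --commands '[[[0.015, 0, 0.05, 0, 0, 0], [0, 0, 0.05, 0, 0, 0], [0, 0, 0.03, 0, 0, 0], [0, 0, 0.03, 0, 0, 0], [0, 0, 0.02, 0, 0, 0], [0, 0, 0.02, 0, 0, 0], [0, 0, 0, 0, 0, 0], [0, 0, 0, 0, 0, 0]]]'

```text
clock: 9.05
position: [0.5548, 0.0256, 0.0813]
ee_rot: [0.814, 0.581, 0.0, -0.0]
ft_force: [0.1, 0.4, -0.6]
grip_width: 0.264
grasp_force: 24.6
```

carry_out --commands '[[[0, 0, 0.02, 0, 0, 0], [0, 0, 0.01, 0, 0, 0], [0, 0, 0, 0, 0, 0], [0, 0, 0, 0, 0, 0]]]'

```text
clock: 9.38
position: [0.5547, 0.0256, 0.0801]
ee_rot: [0.814, 0.581, -0.0, -0.0]
ft_force: [-0.8, 0.3, -0.9]
grip_width: 0.266
grasp_force: 24.6
```

carry_out --commands '[[[0, 0, 0.01, 0, 0, 0], [0, 0, 0.01, 0, 0, 0], [0, 0, 0.01, 0, 0, 0], [0, 0, 0, 0, 0, 0], [0, 0, 0, 0, 0, 0]]]'

```text
clock: 9.8
position: [0.5548, 0.0256, 0.0789]
ee_rot: [0.814, 0.581, -0.0, -0.0]
ft_force: [-0.1, -0.3, -0.3]
grip_width: 0.267
grasp_force: 24.6
```

carry_out --commands '[[[0, 0, 0.01, 0, 0, 0], [0, 0, 0.01, 0, 0, 0], [0, 0, 0.01, 0, 0, 0], [0, 0, 0, 0, 0, 0], [0, 0, 0, 0, 0, 0]]]'

```text
clock: 10.22
position: [0.5548, 0.0256, 0.0777]
ee_rot: [0.814, 0.581, 0.0, -0.0]
ft_force: [0.9, 0.5, 0.3]
grip_width: 0.264
grasp_force: 24.6
```

carry_out --commands '[[[0, 0, 0.01, 0, 0, 0], [0, 0, 0.01, 0, 0, 0], [0, 0, 0, 0, 0, 0], [0, 0, 0, 0, 0, 0]]]'

```text
clock: 10.55
position: [0.5549, 0.0257, 0.0774]
ee_rot: [0.814, 0.581, 0.0, -0.0]
ft_force: [-2.8, -0.5, 6.4]
grip_width: 0.26
grasp_force: 25.1
```

carry_out --commands '[[[0, 0, 0, 0, 0, 0], [0, 0, 0, 0, 0, 0], [0, 0, 0, 0, 0, 0], [0, 0, 0, 0, 0, 0], [0, 0, 0, 0, 0, 0], [0, 0, 0, 0, 0, 0]]]' --hand -0.2

```text
clock: 11.05
position: [0.5548, 0.0256, 0.0768]
ee_rot: [0.814, 0.581, -0.0, -0.0]
ft_force: [0.9, -0.2, -0.6]
grip_width: 0.598
grasp_force: 0.0
```

carry_out --commands '[[[0, 0, -0.2, 0, 0, 0], [0, 0, -0.4, 0, 0, 0], [0, 0, -0.4, 0, 0, 0], [0, 0, -0.4, 0, 0, 0], [0, 0, -0.2, 0, 0, 0], [0, 0, 0, 0, 0, 0], [0, 0, 0, 0, 0, 0]]]'

```text
clock: 11.63
position: [0.5549, 0.0258, 0.1409]
ee_rot: [0.814, 0.581, 0.0, -0.0]
ft_force: [-0.4, 0.2, 1.1]
grip_width: 0.6
grasp_force: 0.0
```

```bash
python3 - <<'E'
from h import *
go((.4813,-.3218,.115))
S=camera("side")[...,::-1].copy()
cv2.imwrite("pics/c4.png",cv2.resize(S[170:240,280:380],(800,560),interpolation=cv2.INTER_CUBIC))
E
```

```text
t 11.63 pos [0.5549 0.0258 0.1409] yaw_y -18.9 tilt 0.04 units [-8.816  1.081  0.643] j7 -0.3 F [-0.4  0.2  1.1] w 0.6
```

View pics/c4.png

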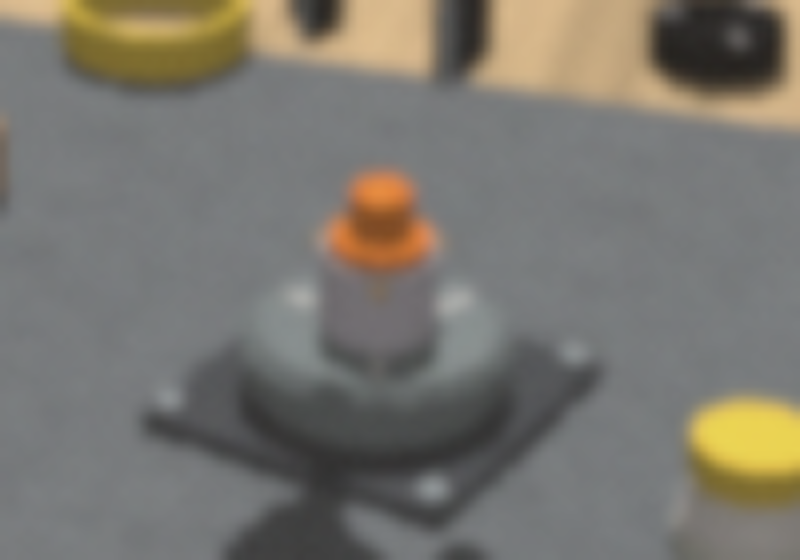

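The glass sits level in the neck with its flange centred on it, at around (327,199). Now over to the ring.

carry_out --commands '[[[-0.3, 0.04, 0, 0, 0, 0], [-0.6, 0.07, 0, 0, 0, 0], [-0.7, 0.09, 0, 0, 0, 0], [-0.7, 0.09, 0, 0, 0, 0], [-0.7, 0.09, 0, 0, 0, 0], [-0.7, 0.09, 0, 0, 0, 0], [-0.7, 0.09, 0, 0, 0, 0], [-0.7, 0.09, 0, 0, 0, 0], [-0.7, 0.09, 0, 0, 0, 0], [-0.7, 0.09, 0, 0, 0, 0], [-0.7, 0.09, 0.1, 0, 0, 0], [-0.6, 0.07, 0.2, 0, 0, 0], [-0.5, 0.07, 0.2, 0, 0, 0], [-0.3, 0.06, 0.15, 0, 0, 0], [-0.2, 0.05, 0, 0, 0, 0], [0, 0, 0, 0, 0, 0], [0, 0, 0, 0, 0, 0]]]' --hand -1

```text
clock: 13.1
position: [0.4844, -0.3226, 0.1147]
ee_rot: [0.814, 0.581, -0.0, -0.0]
ft_force: [-1.0, 0.1, -0.1]
grip_width: 1.0
grasp_force: 0.0
```

```bash
python3 - <<'E'
from h import *
go((.4813,-.3218,.003))
E
```

```text
t 13.1 pos [ 0.4844 -0.3226  0.1147] yaw_y -19.0 tilt 0.04 units [-0.005 -0.078  2.793] j7 0.43 F [-1.   0.1 -0.1] w 1.0
```

carry_out --commands '[[[0, -0.08, 0.3, 0, 0, 0], [0, 0, 0.5, 0, 0, 0], [0, 0, 0.5, 0, 0, 0], [0, 0, 0.5, 0, 0, 0], [0, 0, 0.4, 0, 0, 0], [0, 0, 0.2, 0, 0, 0], [0, 0, 0.15, 0, 0, 0], [0, 0, 0.1, 0, 0, 0], [0, 0, 0.08, 0, 0, 0], [0, 0, 0.06, 0, 0, 0], [0, 0, 0, 0, 0, 0]]]'

```text
clock: 14.02
position: [0.4819, -0.3214, 0.0034]
ee_rot: [0.814, 0.581, 0.0, 0.0]
ft_force: [-0.6, 0.5, 0.4]
grip_width: 1.002
grasp_force: 0.0
```

carry_out --commands '[[[0, 0, 0, 0, 0, 0], [0, 0, 0, 0, 0, 0], [0, 0, 0, 0, 0, 0], [0, 0, 0, 0, 0, 0], [0, 0, 0, 0, 0, 0], [0, 0, 0, 0, 0, 0]]]' --hand 1 --force 20

```text
clock: 14.52
position: [0.482, -0.3216, 0.004]
ee_rot: [0.814, 0.581, 0.0, 0.0]
ft_force: [-2.3, 1.2, 6.7]
grip_width: 0.742
grasp_force: 21.4
```

carry_out --commands '[[[0, 0, 0, 0, 0, 0], [0, 0, 0, 0, 0, 0], [0, 0, 0, 0, 0, 0], [0, 0, 0, 0, 0, -1], [0, 0, 0, 0, 0, -1], [0, 0, 0, 0, 0, -1], [0, 0, 0, 0, 0, -1], [0, 0, 0, 0, 0, -1], [0, 0, 0, 0, 0, -1], [0, 0, 0, 0, 0, -1], [0, 0, 0, 0, 0, -1], [0, 0, 0, 0, 0, -1], [0, 0, 0, 0, 0, -1], [0, 0, 0, 0, 0, -1], [0, 0, 0, 0, 0, -1], [0, 0, 0, 0, 0, -1], [0, 0, 0, 0, 0, -1], [0, 0, 0, 0, 0, -1], [0, 0, 0, 0, 0, 0], [0, 0, 0, 0, 0, 0]]]' --hand -1

```text
clock: 16.18
position: [0.4816, -0.3216, 0.0032]
ee_rot: [0.166, 0.986, 0.0, 0.0]
ft_force: [0.4, 0.9, 0.4]
grip_width: 0.999
grasp_force: 0.0
```

carry_out --commands '[[[0, 0, 0, 0, 0, 0], [0, 0, 0, 0, 0, 0], [0, 0, 0, 0, 0, 0], [0, 0, 0, 0, 0, 0], [0, 0, 0, 0, 0, 0], [0, 0, 0, 0, 0, 0], [0, 0, 0, 0, 0, 0]]]' --hand 1 --force 30

```text
clock: 16.77
position: [0.4817, -0.3215, 0.0036]
ee_rot: [0.166, 0.986, 0.0, -0.0]
ft_force: [-1.0, 1.2, 5.6]
grip_width: 0.738
grasp_force: 32.1
```

carry_out --commands '[[[0, 0, -0.1, 0, 0, 0], [0, 0, -0.3, 0, 0, 0], [0, 0, -0.5, 0, 0, 0], [0, 0, -0.5, 0, 0, 0], [0, 0, -0.5, 0, 0, 0], [0, 0, -0.5, 0, 0, 0], [0, 0, -0.4, 0, 0, 0], [0, 0, -0.2, 0, 0, 0], [0, 0, 0, 0, 0, 0], [0, 0, 0, 0, 0, 0]]]'

```text
clock: 17.6
position: [0.4817, -0.3214, 0.1233]
ee_rot: [0.165, 0.986, 0.0, 0.0]
ft_force: [-0.0, -0.5, -1.6]
grip_width: 0.741
grasp_force: 33.2
```

```bash
python3 - <<'E'
from h import *
go((.5549,.0257,.13))
S=camera("side")[...,::-1].copy(); T=camera("top")[...,::-1].copy()
cv2.imwrite("pics/c5.png",np.hstack([cv2.resize(S[130:210,320:420],(450,360),interpolation=cv2.INTER_CUBIC),cv2.resize(T[205:265,400:460],(350,360),interpolation=cv2.INTER_CUBIC)]))
E
```

```text
t 17.6 pos [ 0.4817 -0.3214  0.1233] yaw_y 71.0 tilt 0.02 units [ 1.088  8.8   -0.167] j7 1.86 F [-0.  -0.5 -1.6] w 0.741
```

View pics/c5.png

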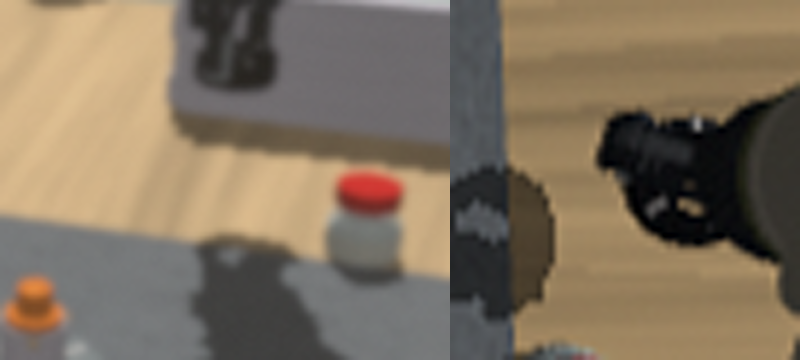

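The ring is lifted and held level by the fingers. Two of its bars are visible at about (442,226) and (435,240), so its angle hasn't changed. Next I'll move it over the lamp and turn it 7.5° clockwise, which puts each stud mid-slot.

carry_out --commands '[[[0.06, 0.3, -0.1, 0, 0, 0], [0.07, 0.5, -0.07, 0, 0, 0], [0.07, 0.6, 0, 0, 0, 0], [0.07, 0.65, 0, 0, 0, 0], [0.07, 0.65, 0, 0, 0, 0], [0.07, 0.65, 0, 0, 0, 0], [0.07, 0.65, 0, 0, 0, 0], [0.07, 0.65, 0, 0, 0, 0], [0.07, 0.65, 0, 0, 0, 0], [0.07, 0.65, 0, 0, 0, 0], [0.07, 0.65, 0, 0, 0, 0], [0.07, 0.6, 0, 0, 0, 0], [0.07, 0.5, 0, 0, 0, 0], [0.07, 0.4, 0, 0, 0, 0], [0.07, 0.3, 0, 0, 0, 0], [0.05, 0.25, 0, 0, 0, 0], [0, 0.15, 0, 0, 0, 0], [0, 0, 0, 0, 0, 0.6], [0, 0, 0, 0, 0, 0.65], [0, 0, 0, 0, 0, 0]]]'

```text
clock: 19.37
position: [0.5547, 0.0249, 0.1298]
ee_rot: [0.231, 0.973, -0.0, -0.0]
ft_force: [0.1, -0.1, -0.3]
grip_width: 0.74
grasp_force: 33.2
```

```bash
python3 - <<'E'
from h import *
go((.5549,.0257,.1))
E
```

```text
t 19.37 pos [0.5547 0.0249 0.1298] yaw_y 63.3 tilt 0.03 units [0.005 0.021 0.746] j7 1.02 F [ 0.1 -0.1 -0.3] w 0.74
```

carry_out --commands '[[[0.005, 0.02, 0.2, 0, 0, 0], [0, 0, 0.3, 0, 0, 0], [0, 0, 0.3, 0, 0, 0], [0, 0, 0.2, 0, 0, 0], [0, 0, 0.15, 0, 0, 0], [0, 0, 0.08, 0, 0, 0], [0, 0, 0.05, 0, 0, 0], [0, 0, 0.05, 0, 0, 0], [0, 0, 0.05, 0, 0, 0], [0, 0, 0.03, 0, 0, 0], [0, 0, 0, 0, 0, 0], [0, 0, 0, 0, 0, 0]]]'

```text
clock: 20.37
position: [0.5551, 0.0264, 0.0739]
ee_rot: [0.229, 0.973, 0.0, 0.0]
ft_force: [-0.9, -1.0, -0.7]
grip_width: 0.742
grasp_force: 33.2
```

carry_out --commands '[[[0, 0, 0.03, 0, 0, 0], [0, 0, 0.03, 0, 0, 0], [0, 0, 0.03, 0, 0, 0], [0, 0, 0.03, 0, 0, 0], [0, 0, 0.02, 0, 0, 0], [0, 0, 0, 0, 0, 0], [0, 0, 0, 0, 0, 0]]]'

```text
clock: 20.95
position: [0.5549, 0.0264, 0.068]
ee_rot: [0.229, 0.973, 0.0, -0.0]
ft_force: [0.3, 1.0, -1.1]
grip_width: 0.74
grasp_force: 33.2
```

carry_out --commands '[[[0, 0, 0.02, 0, 0, 0], [0, 0, 0.02, 0, 0, 0], [0, 0, 0.02, 0, 0, 0], [0, 0, 0, 0, 0, 0], [0, 0, 0, 0, 0, 0]]]'

```text
clock: 21.37
position: [0.5549, 0.0265, 0.0656]
ee_rot: [0.229, 0.973, 0.0, -0.0]
ft_force: [-0.4, -0.0, -1.0]
grip_width: 0.741
grasp_force: 33.2
```

carry_out --commands '[[[0, 0, 0.03, 0, 0, 0], [0, 0, 0.03, 0, 0, 0], [0, 0, 0.03, 0, 0, 0], [0, 0, 0.03, 0, 0, 0], [0, 0, 0.02, 0, 0, 0], [0, 0, 0, 0, 0, 0], [0, 0, 0, 0, 0, 0]]]'

```text
clock: 21.95
position: [0.5549, 0.0265, 0.06]
ee_rot: [0.229, 0.973, 0.0, -0.0]
ft_force: [-0.6, 0.3, -1.4]
grip_width: 0.741
grasp_force: 33.2
```

carry_out --commands '[[[0, 0, 0.01, 0, 0, 0], [0, 0, 0.01, 0, 0, 0], [0, 0, 0, 0, 0, 0], [0, 0, 0, 0, 0, 0]]]'

```text
clock: 22.28
position: [0.555, 0.0264, 0.0593]
ee_rot: [0.229, 0.973, 0.0, -0.0]
ft_force: [-0.5, -0.2, -0.7]
grip_width: 0.739
grasp_force: 33.2
```

carry_out --commands '[[[0, 0, 0.01, 0, 0, 0], [0, 0, 0.01, 0, 0, 0], [0, 0, 0, 0, 0, 0], [0, 0, 0, 0, 0, 0]]]'

```text
clock: 22.62
position: [0.555, 0.0264, 0.0586]
ee_rot: [0.229, 0.973, 0.0, 0.0]
ft_force: [0.1, -0.2, 1.0]
grip_width: 0.739
grasp_force: 33.4
```

Light contact: the ring has dropped fully into its slots. Now I'll turn it clockwise in steps and watch the force.

carry_out --commands '[[[0, 0, 0, 0, 0, 0.5], [0, 0, 0, 0, 0, 0.5], [0, 0, 0, 0, 0, 0.5], [0, 0, 0, 0, 0, 0.5], [0, 0, 0, 0, 0, 0.5], [0, 0, 0, 0, 0, 0.5], [0, 0, 0, 0, 0, 0.5], [0, 0, 0, 0, 0, 0.5], [0, 0, 0, 0, 0, 0], [0, 0, 0, 0, 0, 0]]]'

```text
clock: 23.45
position: [0.555, 0.0265, 0.0586]
ee_rot: [0.425, 0.905, 0.0, 0.0]
ft_force: [0.3, -0.6, 0.1]
grip_width: 0.739
grasp_force: 33.3
```

carry_out --commands '[[[0, 0, 0.006, 0, 0, 0.5], [0, 0, 0.006, 0, 0, 0.5], [0, 0, 0.006, 0, 0, 0.5], [0, 0, 0, 0, 0, 0], [0, 0, 0, 0, 0, 0]]]'

```text
clock: 23.87
position: [0.5553, 0.0264, 0.0581]
ee_rot: [0.495, 0.869, 0.0, 0.0]
ft_force: [0.6, -1.2, 4.0]
grip_width: 0.742
grasp_force: 33.6
```

```bash
python3 - <<'E'
from h import *
go((.555,.0264,.058)); print(get_obs()["torque"].round(3))
E
```

```text
t 23.87 pos [0.5553 0.0264 0.0581] yaw_y 30.7 tilt 0.05 units [ 0.005 -0.007  0.003] j7 0.5 F [ 0.6 -1.2  4. ] w 0.742
[-0.108 -0.039 -0.068]
```

carry_out --commands '[[[0, 0, 0, 0, 0, 0.5], [0, 0, 0, 0, 0, 0.5], [0, 0, 0, 0, 0, 0], [0, 0, 0, 0, 0, 0]]]'

```text
clock: 24.2
position: [0.5553, 0.0265, 0.0581]
ee_rot: [0.539, 0.842, 0.0, 0.0]
ft_force: [0.8, 0.3, 4.3]
grip_width: 0.74
grasp_force: 33.6
```

carry_out --commands '[[[0, 0, 0.005, 0, 0, 0.4], [0, 0, 0, 0, 0, 0.4], [0, 0, 0, 0, 0, 0], [0, 0, 0, 0, 0, 0]]]'

```text
clock: 24.53
position: [0.5554, 0.0265, 0.058]
ee_rot: [0.574, 0.819, 0.0, 0.0]
ft_force: [0.3, 0.8, 5.9]
grip_width: 0.737
grasp_force: 33.8
```

```bash
python3 - <<'E'
from h import *
go((.555,.0264,.058)); print(get_obs()["torque"].round(3))
E
```

```text
t 24.53 pos [0.5554 0.0265 0.058 ] yaw_y 19.9 tilt 0.05 units [ 0.001 -0.009  0.   ] j7 0.32 F [0.3 0.8 5.9] w 0.737
[-0.08  -0.035 -0.061]
```

carry_out --commands '[[[0, 0, 0, 0, 0, 0.3], [0, 0, 0, 0, 0, 0.3], [0, 0, 0, 0, 0, 0], [0, 0, 0, 0, 0, 0]]]'

```text
clock: 24.87
position: [0.5554, 0.0265, 0.058]
ee_rot: [0.6, 0.8, 0.0, 0.0]
ft_force: [-0.2, 0.3, 6.4]
grip_width: 0.742
grasp_force: 33.8
```

carry_out --commands '[[[0, 0, 0, 0, 0, 0.3], [0, 0, 0, 0, 0, 0.2], [0, 0, 0, 0, 0, 0], [0, 0, 0, 0, 0, 0]]]'

```text
clock: 25.2
position: [0.5554, 0.0265, 0.058]
ee_rot: [0.62, 0.784, 0.0, 0.0]
ft_force: [-0.2, -0.2, 6.4]
grip_width: 0.738
grasp_force: 33.8
```

carry_out --commands '[[[0, 0, 0, 0, 0, 0.25], [0, 0, 0, 0, 0, 0.25], [0, 0, 0, 0, 0, 0], [0, 0, 0, 0, 0, 0]]]'

```text
clock: 25.53
position: [0.5553, 0.0265, 0.0579]
ee_rot: [0.641, 0.768, 0.0, 0.0]
ft_force: [-0.4, 0.3, 6.6]
grip_width: 0.74
grasp_force: 33.8
```

```bash
python3 - <<'E'
from h import *
go((.555,.0264,.058)); print(get_obs()["torque"].round(3))
E
```

```text
t 25.53 pos [0.5553 0.0265 0.0579] yaw_y 10.3 tilt 0.04 units [-0.    -0.008 -0.002] j7 0.17 F [-0.4  0.3  6.6] w 0.74
[-0.016  0.021 -0.042]
```

carry_out --commands '[[[0, 0, 0, 0, 0, 0.25], [0, 0, 0, 0, 0, 0.25], [0, 0, 0, 0, 0, 0], [0, 0, 0, 0, 0, 0]]]'

```text
clock: 25.87
position: [0.5552, 0.0264, 0.0578]
ee_rot: [0.661, 0.751, 0.0, 0.0]
ft_force: [0.1, -0.0, 5.5]
grip_width: 0.738
grasp_force: 33.7
```

carry_out --commands '[[[0, 0, 0, 0, 0, 0.2], [0, 0, 0, 0, 0, 0.2], [0, 0, 0, 0, 0, 0], [0, 0, 0, 0, 0, 0]]]'

```text
clock: 26.2
position: [0.5551, 0.0264, 0.0577]
ee_rot: [0.677, 0.736, 0.0, 0.0]
ft_force: [-0.7, 0.0, 4.9]
grip_width: 0.738
grasp_force: 33.8
```

```bash
python3 - <<'E'
from h import *
go((.555,.0264,.058)); print(get_obs()["torque"].round(3))
E
```

```text
t 26.2 pos [0.5551 0.0264 0.0577] yaw_y 4.8 tilt 0.02 units [-0.001 -0.003 -0.007] j7 0.08 F [-0.7  0.   4.9] w 0.738
[-0.101 -0.01   0.11 ]
```

carry_out --commands '[[[0, 0, 0, 0, 0, 0.15], [0, 0, 0, 0, 0, 0.1], [0, 0, 0, 0, 0, 0], [0, 0, 0, 0, 0, 0]]]'

```text
clock: 26.53
position: [0.5551, 0.0264, 0.0577]
ee_rot: [0.687, 0.727, 0.0, 0.0]
ft_force: [0.5, -0.2, 5.4]
grip_width: 0.739
grasp_force: 33.8
```

```bash
python3 - <<'E'
from h import *
go((.555,.0264,.058)); print(get_obs()["torque"].round(3))
E
```

```text
t 26.53 pos [0.5551 0.0264 0.0577] yaw_y 3.3 tilt 0.02 units [ 0.    -0.002 -0.008] j7 0.05 F [ 0.5 -0.2  5.4] w 0.739
[-0.152 -0.102  0.223]
```

carry_out --commands '[[[0, 0, 0, 0, 0, 0.1], [0, 0, 0, 0, 0, 0.1], [0, 0, 0, 0, 0, 0], [0, 0, 0, 0, 0, 0], [0, 0, 0, 0, 0, 0]]]'

```text
clock: 26.95
position: [0.5551, 0.0264, 0.0576]
ee_rot: [0.694, 0.72, 0.0, 0.0]
ft_force: [1.3, -1.0, 4.8]
grip_width: 0.741
grasp_force: 33.8
```

```bash
python3 - <<'E'
from h import *
go((.555,.0264,.058)); o=get_obs(); print(o["torque"].round(3),o["position"])
E
```

```text
t 26.95 pos [0.5551 0.0264 0.0576] yaw_y 2.1 tilt 0.02 units [-0.001 -0.002 -0.009] j7 0.03 F [ 1.3 -1.   4.8] w 0.741
[-0.159 -0.217  0.238] [0.55507304 0.02643683 0.0576231 ]
```

carry_out --commands '[[[0, 0, -0.006, 0, 0, 0], [0, 0, -0.006, 0, 0, 0], [0, 0, 0, 0, 0, 0], [0, 0, 0, 0, 0, 0]]]'

```text
clock: 27.28
position: [0.555, 0.0264, 0.0578]
ee_rot: [0.694, 0.72, 0.0, 0.0]
ft_force: [4.0, -0.6, -1.3]
grip_width: 0.738
grasp_force: 33.4
```

```bash
python3 - <<'E'
from h import *
go((.555,.0264,.058)); o=get_obs(); print(o["torque"].round(3),o["position"])
E
```

```text
t 27.28 pos [0.555  0.0264 0.0578] yaw_y 2.1 tilt 0.01 units [-0.    -0.001 -0.005] j7 0.03 F [ 4.  -0.6 -1.3] w 0.738
[-0.135 -1.054  0.294] [0.55504795 0.02641619 0.05779951]
```

carry_out --commands '[[[0, 0, -0.006, 0, 0, 0], [0, 0, -0.006, 0, 0, 0], [0, 0, 0, 0, 0, 0], [0, 0, 0, 0, 0, 0]]]'

```text
clock: 27.62
position: [0.555, 0.0264, 0.058]
ee_rot: [0.694, 0.72, -0.0, 0.0]
ft_force: [6.6, -0.6, -7.6]
grip_width: 0.741
grasp_force: 35.2
```

```bash
python3 - <<'E'
from h import *
go((.555,.0264,.058)); o=get_obs(); print(o["torque"].round(3),o["position"])
E
```

```text
t 27.62 pos [0.555  0.0264 0.058 ] yaw_y 2.0 tilt 0.02 units [ 0.001 -0.    -0.001] j7 0.03 F [ 6.6 -0.6 -7.6] w 0.741
[-0.113 -1.513  0.295] [0.55500407 0.02637637 0.05795029]
```

The thread holds: pulling up only built tension and the ring did not lift. I'll take that tension off and let go.

carry_out --commands '[[[0, 0, 0.006, 0, 0, 0], [0, 0, 0.006, 0, 0, 0], [0, 0, 0, 0, 0, 0]]]'

```text
clock: 27.87
position: [0.555, 0.0264, 0.0578]
ee_rot: [0.694, 0.72, -0.0, 0.0]
ft_force: [5.7, 0.2, -3.9]
grip_width: 0.737
grasp_force: 35.5
```

carry_out --commands '[[[0, 0, 0, 0, 0, 0], [0, 0, 0, 0, 0, 0], [0, 0, 0, 0, 0, 0], [0, 0, 0, 0, 0, 0], [0, 0, 0, 0, 0, 0]]]' --hand -1

```text
clock: 28.28
position: [0.5547, 0.0265, 0.058]
ee_rot: [0.694, 0.72, -0.0, -0.0]
ft_force: [0.0, 0.1, 0.0]
grip_width: 1.001
grasp_force: 0.0
```

carry_out --commands '[[[0, 0, -0.1, 0, 0, 0], [0, 0, -0.2, 0, 0, 0], [0, 0, -0.4, 0, 0, 0], [0, 0, -0.6, 0, 0, 0], [0, 0, -0.6, 0, 0, 0], [0, 0, -0.4, 0, 0, 0], [0, 0, -0.2, 0, 0, 0], [0, 0, 0, 0, 0, 0], [0, 0, 0, 0, 0, 0]]]'

```text
clock: 29.03
position: [0.5549, 0.0265, 0.1579]
ee_rot: [0.694, 0.72, 0.0, -0.0]
ft_force: [-0.4, -0.4, 0.3]
grip_width: 0.996
grasp_force: 0.0
```

```bash
python3 - <<'E'
from h import *
go((.555,.0264,.058))
S=camera("side")[...,::-1].copy()
cv2.imwrite("pics/c6.png",cv2.resize(S[170:240,280:380],(800,560),interpolation=cv2.INTER_CUBIC))
E
```

```text
t 29.03 pos [0.5549 0.0265 0.1579] yaw_y 2.1 tilt 0.02 units [-0.004  0.003  2.497] j7 -0.01 F [-0.4 -0.4  0.3] w 0.996
```

View pics/c6.png

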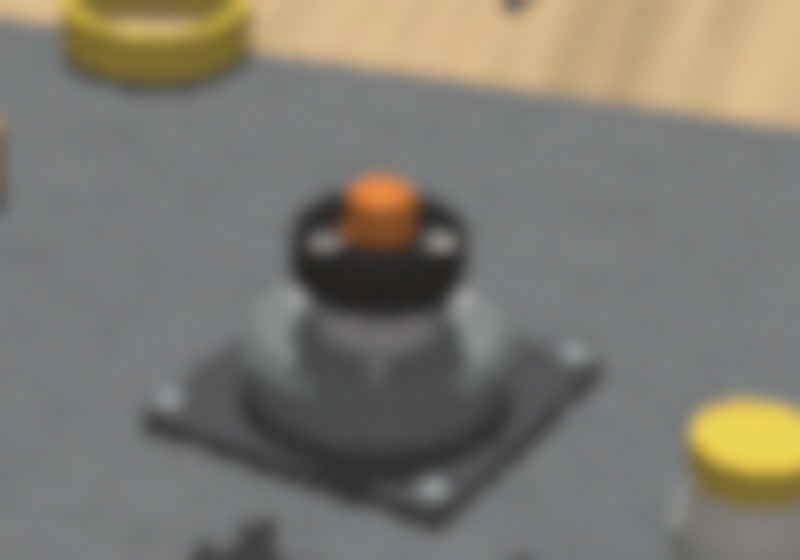

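The ring sits level on the neck at about (327,200), the boss is through its hole, and the gripper is clear. Handing in.

```bash
python3 -c "
from workcell import *
print(hand_in())"
```

```text
the job is handed in; nothing more can be done
None
```

The amber glass is seated in the lamp neck, the retaining ring is screwed down about 0.1 rad past take-up and holds by itself, the gripper has let go, and the job is handed in at about 29 s; `hand_in()` returned no verdict, and the ring's pressure on the glass was judged from torque and a pull test, not measured.

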